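# Shut the covered air valve of the test rig

## Robot

A 6-joint arm with a two-finger parallel gripper is mounted at the origin on the work surface. World frame = base frame: x ahead of the robot, y to its left, z up, the work surface at z = 0. Lengths are in m, angles in rad, forces in N, time in s.
With the tool pointing down it reaches from about 0.35 to 0.725 m from the base axis. Payload 4.3 kg.
Tool frame: the origin (TCP) lies midway between the tips of the shut fingers; the grasp point (between the pads) lies 19 mm behind it (r.grasp_offset is the distance from the TCP to the grasp point, in m); z points along the fingers, y is the line along which they close (so a half turn about z gives the same grasp; the last joint's range is limited). The gripper opens to 85 mm and grips with 20 to 120 N. Pads are 22 mm wide; open, the fingers measure 114 mm over their backs; the gripper's body (76 mm by 85 mm) begins 54 mm behind the grasp point. The pads swing forward as they close: fully open they stand 13 mm farther back than shut.
Start: joints at [-1.324, 0.377, 0.081, 1.274, 0, 1.46], TCP at [0.201, -0.539, 0.231] pointing down, gripper open.
Joint ranges: [-2.72, 2.72], [-0.84, 1.66], [-1.02, 1.22], [-1.77, 2.12], [-1.37, 1.28], [-3.14, 3.14]. Speed limits (rad/s): [2.57, 2.57, 3.14, 3.14, 3.14, 3.14].

## Interface

Orientations are given as a rotation vector (axis times angle).
In Python, from cell import r gives the robot as it stands.
- The arm moves only by the tool play_rows, never from a script. Its argument "commands" is a list of rows, each a list of 3 entries, a list of its own where there are three numbers: the shift along the tool's x, y, z in m, then the turn about the tool's z in degrees, then the finger opening in m, from 0 to 0.0854. In form: [[[tx, ty, tz], roll, hand], ...]. A call has 1 to 10 rows; each row shifts and turns the commanded pose from where the row before left it, along the tool's axes as they then stand; what a row does not reach is not made up. A row lasts 1/8 s, in which the tool goes at most 62.5 mm and 10.7 degrees, less where a joint would pass 70% of its speed; a pose out of reach is approached as far as the arm can. A call is refused whole if a number of a shift passes 0.0625 or a number of a turn 10.7, either way. A call with a gripper value outside its range is refused whole. The fingers move at their own pace and stop on an object; "grip_force" is the grip in N (left out, the last holds). Time passes only in rows, so rows that do not move let the fingers close. It gives the time, the measured TCP pose, the force, the opening and the grip force at its end, in the units of the state.
- r.state(): the state, without advancing time (a new reading comes with each control period).
- r.read_camera(name): name is "scene" or "top" or "wrist"; returns a dict with "image" (400x640x3 uint8, blue, green, red), "z_map" (400x640 float32, m along the optical axis (not along the pixel's ray), 0 where there is no reading), "intrinsics" (3x3 intrinsics, pixels), "R" (3x3) and "t" (3): a world point X has camera coordinates R X + t. Camera axes: x right, y down, z forward; pixel columns grow to the right and rows downward; lengths in m; the calibration is good to about 2 mm. A picture is of the moment at which its call begins.
- r.close_job(): hands the job in; it is judged then, once.
Trained networks look in a picture, given as the dict that the camera call returned (one of the last four; its "shot" number tells which), for a name from the list of things; names that differ only in an ending like _2 or _b are one class to them, and where a whole thing is asked for, a point or a joint stands for the part that bears it (a point fixed in the world has none). Each returns a list of dicts, best first, with "p" (0 to 1); they miss things now and then, are a little off and sometimes report something else, mostly with a low value. They report only what shows in the picture. A call takes as long as a camera call.
- r.recognise(thing, picture): "position" ([x, y, z] in m, in world coordinates, good to about 4 mm: the middle of the surface that is visible of it).
The state is a dict: "clock": time; "joint_pos": joint angles; "joint_vel": joint speeds; "effort": joint torques, N m; "tcp_pos": TCP position; "eef_rot": TCP orientation; "contact_force": force on the tool from outside, world axes, zero at the start; "ft_torque": the same for the moment, N m; "opening": finger opening in m; "finger_force": force on a finger pad.
Only numpy, scipy, OpenCV 4.12 (cv2) and the standard library are available. Lean on these libraries where they do the work, as an engineer would, in place of code of your own. Each camera call takes 0.05 s, during which the arm holds its last target. There are 200 camera calls.

## Task

One of the two air valves in the black manifold box is hidden under the sliding metal cover: push the rib on the cover with the fingertips to slide the cover along the box all the way to its other end, over the valve that was open to view. Then push the revealed valve handle, the one with the round disc near its end, clockwise as seen from above until it stops, square across its pipe. Only push, do not pinch or lift anything, leave the other valve's handle and the things around the box where they are, and draw back when done.

Things in the scene. Friction and masses are not known exactly. Their poses are not given: they have to be found in the camera images.
- box: Black open box fixed to the table, 160 mm (x) by 410 mm (y); origin centre of underside. Its long walls (box x +-66 to +-80 mm) are ledges 62 mm high on which the cover slides along box y; guide lips on their outer 5 mm and the end walls (inner faces y +-197 mm, the cover's stops) rise to 74 mm. Inside floor at 6 mm. One valve is near box y +100 mm, the other -100; the cover starts over either.
- cover_rib (a point): Centre of the cover's upright rib, 80 mm above the table. The rib is 50 mm long (x), 10 mm thick (y) and stands 67 to 93 mm above the table, in the middle of the cover: a loose aluminium plate 150 (x) by 184 (y) by 5 mm, about 0.4 kg, lying on the ledges and sliding along y between the lips with light friction. Axes parallel to the box's.
- marked_pivot (a point): Point on the vertical turning axis of the hidden (marked) valve's handle, 46 mm above the table, 25 mm to the box's +x from the middle of its half of the box. Axes parallel to the box's. Below the handle the brass pipe runs along box x (20 mm wide, 28 mm with its collars, top at most 33 mm above the table); the valve block under the pivot, 40 (x) by 34 mm, is 32 mm high.
- marked_end (a point): Centre of the round disc near the end of the marked handle, 58 mm from the pivot, 46 mm above the table. The handle is a flat steel bar 14 mm wide, reaching 74 mm from the pivot, 41 to 51 mm above the table; the disc is 34 mm in diameter, 40 to 52 mm above the table. Its x axis points from the disc to the pivot.
- marked_handle (a joint): Angle of the marked handle in rad: 0 is fully open (handle along the pipe, pointing to the box's -x), growing clockwise seen from above to 1.571 at the stop, shut (handle square across the pipe, pointing to the box's +y). It starts between 0 and 0.5, needs about 2 N at its disc, and stays where it is left.
- plain_bay (a point): Middle of the half of the box where the other (plain) valve sits, open to view at the start; the cover's rib must end above this point, within 30 mm horizontally. 46 mm above the table, axes parallel to the box's.
- plain_end (a point): Point 58 mm from the pivot on the plain valve's handle, 46 mm above the table. This handle is the same bar without a disc, on the same kind of valve; its pivot is 25 mm to the box's +x from the middle of its half. It must not be moved; it stays below the cover.
- mouse: Bystander: grey computer mouse, 122 by 66 by 37 mm, on the turntable; origin at the centre of its underside.
- thumb_knob: Bystander: black clamping knob standing on its shank, 38 mm in diameter, 34 mm tall; origin at the centre of its underside.
- driver: Bystander: screwdriver lying on the table beyond the box; origin under its middle.
- oil_jar: Bystander: small amber jar, 48 mm in diameter, 75 mm tall; origin at the centre of its underside.
- turntable: Fixed turntable left of the box, 260 mm in diameter, its black top 45 mm above the table; origin on the table under its centre.

How it is judged:
By the outcome, as a careful person would: the job done as asked, in the order asked, and still so for the second after the job is handed in, with the robot touching nothing.
It also fails if it takes over 51 s, if anything falls off the work surface, if the arm or the gripper's body presses on something with over 40 N, if the wrist force passes 120 N, or if a joint passes its speed limit or range.

## Working session

There is one attempt and no reset: what is moved stays moved. The work goes in short steps, Python scripts to look and compute and a tool call to move; the robot and the scene stay as the last step left them, time stands still between calls to the robot, and variables do not carry over. Pictures are saved under pics/ and viewed, at most 10 in all, crops included, and the job is handed in when it is done.

Besides the shell and the picture viewer there is one more tool, called as a command line: name --argument value ..., lists and objects as JSON in quotes. play_rows: Moves the arm, as the interface text tells. Its arguments: {"type":"object","properties":{"commands":{"type":"array"},"grip_force":{"type":"number"}},"required":["commands"]}

```bash
mkdir -p pics
cat > h.py <<'E'
import numpy as np, cv2
from cell import r
E
python3 - <<'E'
from h import *
s=r.state(); print(s['clock'],s['tcp_pos'],s['eef_rot'],s['opening'])
for c in ['top','scene']:
    p=r.read_camera(c); cv2.imwrite(f'pics/{c}1.png',p['image'])
    print(c,p['intrinsics'].tolist(),p['R'].tolist(),p['t'].tolist())
    for n in ['box','cover_rib','marked_end','plain_end','mouse','thumb_knob','driver','oil_jar','turntable']:
        print(n,[(np.round(d['position'],3).tolist(),round(d['p'],2)) for d in r.recognise(n,p)[:2]])
E
```

```text
0.0 [ 0.20066572 -0.53815364  0.23035301] [-3.08972563e+00 -5.57108870e-01  2.41825912e-04] 0.08518064422070445
top [[410.54044747983477, 0.0, 317.4413068322843], [0.0, 410.54044747983477, 198.18754229577632], [0.0, 0.0, 1.0]] [[-0.0071492486345599085, -0.999974359861405, -0.00040971177007752534], [-0.9792493595204023, 0.007084059838760513, -0.20253520181707435], [0.20253291120912528, -0.0010467645266046325, -0.9792748971362344]] [0.03781408269954263, 0.5920079691456942, 1.2399836481719346]
box [([0.576, -0.076, 0.01], 0.98)]
cover_rib [([0.548, 0.097, 0.068], 0.71)]
marked_end []
plain_end [([0.573, -0.105, 0.05], 0.59), ([0.578, -0.099, 0.033], 0.26)]
mouse [([0.396, 0.398, 0.077], 0.77)]
thumb_knob []
driver [([0.783, -0.008, 0.024], 0.7)]
oil_jar [([0.432, -0.423, 0.076], 0.71)]
turntable [([0.375, 0.49, 0.049], 0.8)]
scene [[421.30180258791967, 0.0, 319.9454523567125], [0.0, 421.30180258791967, 195.67046792070246], [0.0, 0.0, 1.0]] [[0.6815646689155358, 0.7316688241995384, 0.011416382111742562], [0.6025019012964244, -0.5522524034617656, -0.5762019973975248], [-0.41528431347722444, 0.3995973155129658, -0.8172275842227684]] [-0.42563295554778197, -0.2899916972027649, 1.4973103904718417]
box [([0.572, -0.07, 0.022], 0.91)]
cover_rib [([0.549, 0.084, 0.068], 0.88)]
marked_end [([0.55, 0.086, 0.066], 0.41)]
plain_end [([0.574, -0.107, 0.053], 0.54)]
mouse [([0.406, 0.39, 0.071], 0.88)]
thumb_knob [([0.6, -0.378, 0.032], 0.78)]
driver [([0.788, -0.017, 0.021], 0.74)]
oil_jar [([0.449, -0.433, 0.062], 0.62)]
turntable [([0.403, 0.48, 0.05], 0.83)]
```

View pics/top1.png

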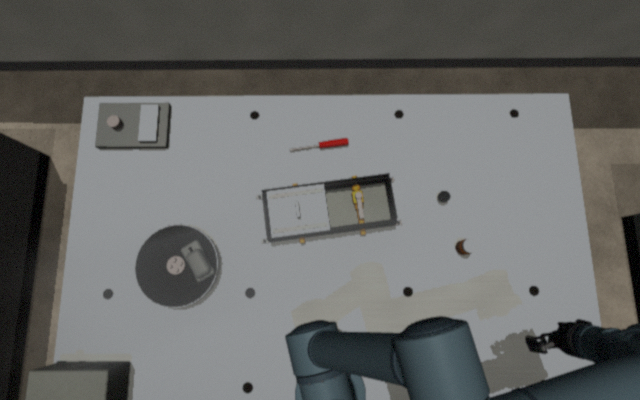

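View pics/scene1.png

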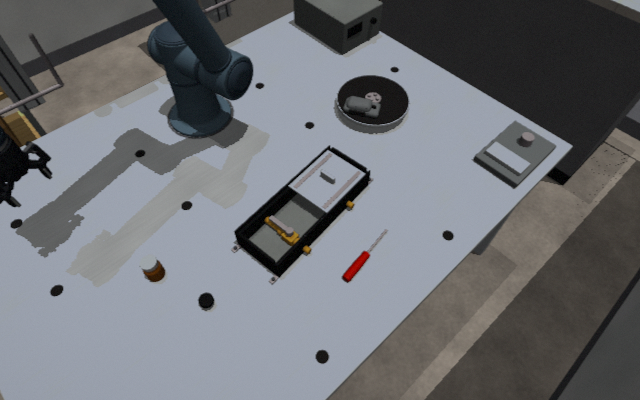

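Top view: box corners lie near (262,190), (388,176), (397,225) and (268,242). The cover is on the left (+y world) half with its rib at (297,210), and the plain valve is at (358,203). Next I fit the box pose from depth and zoom in on the box.

Run:
```python
from h import *
P=[]
for c in ['top','scene']:
    p=r.read_camera(c); z=p['z_map']; K=p['intrinsics']
    v,u=np.mgrid[:400,:640]
    C=np.stack([(u-K[0,2])/K[0,0]*z,(v-K[1,2])/K[1,1]*z,z],-1)
    W=(C-p['t'])@p['R']
    m=(z>0)&(abs(W[...,0]-.57)<.17)&(abs(W[...,1])<.35)&(W[...,2]>.06)&(W[...,2]<.079)
    m[:, :]&=True
    X=W[m][:,:2]; n,l,st,ce=cv2.connectedComponentsWithStats(m.astype(np.uint8))
    k=1+np.argmax(st[1:,4]); X=W[l==k][:,:2]; P.append(X)
    (cx,cy),(a,b),ang=cv2.minAreaRect(X.astype(np.float32)); print(c,len(X),cx,cy,a,b,ang)
    m2=(z>0)&(abs(W[...,0]-.55)<.1)&(abs(W[...,1]-.09)<.08)&(W[...,2]>.080)
    print('rib',m2.sum(),W[m2].mean(0) if m2.any() else 0)
    y0,x0,y1,x1=(165,250,255,410) if c=='top' else (140,225,280,385)
    cr=cv2.resize(p['image'][y0:y1,x0:x1],None,fx=5 if c=='top' else 4,fy=5 if c=='top' else 4,interpolation=cv2.INTER_CUBIC)
    cv2.imwrite(f'pics/{c}c.png',cv2.convertScaleAbs(cr,alpha=1.3))
```

```text
top 3748 0.5653712749481201 -0.0023167282342910767 0.1616794764995575 0.4112618863582611 7.3492560386657715
rib 55 [0.55220205 0.09584454 0.09139525]
scene 3901 0.5636477470397949 -0.0020630359649658203 0.16296374797821045 0.41419509053230286 7.249655246734619
rib 80 [0.55361055 0.09335093 0.08968992]
```

View pics/topc.png

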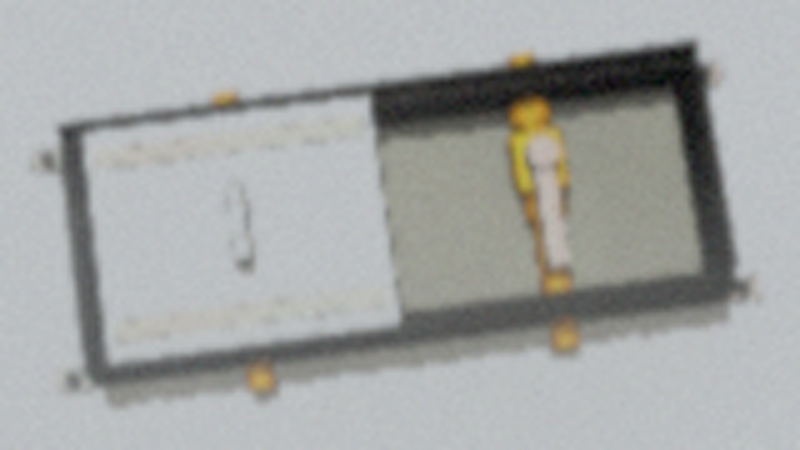

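Upscaled crop of the top view: the plain valve's pivot, with its round boss at crop (545,150), is on the world +x side. So box +x ≈ world +x and the yaw is about +7.3°. Box centre is (0.5645, -0.002). The rib is at (0.553, 0.0945), which agrees with +0.1 along box y. The marked bay is therefore the +y half.

First move: square the tool to the box, shut the fingers and travel to behind the rib.

play_rows --commands '[[[0,0,0],10.7,0],[[0,0,0],2.4,0],[[0.033,-0.048,0],0,0],[[0.033,-0.048,0],0,0],[[0.033,-0.048,0],0,0],[[0.033,-0.048,0],0,0],[[0.033,-0.048,0],0,0],[[0.033,-0.048,0],0,0],[[0.033,-0.048,0],0,0],[[0.033,-0.048,0],0,0]]'

```text
clock: 2.35
tcp_pos: [0.4144, -0.1226, 0.2316]
eef_rot: [3.134, 0.201, 0.002]
contact_force: [0.8, -0.7, 0.0]
opening: -0.0002
finger_force: 0.0
```

```bash
cat >> h.py <<'E'
from scipy.spatial.transform import Rotation as Rn
C0=np.array([.5645,-.002]); a=np.radians(7.3); X=np.array([np.cos(a),np.sin(a)]); Y=np.array([-np.sin(a),np.cos(a)])
def to(bx,by,z):
    s=r.state(); R=Rn.from_rotvec(s['eef_rot']).as_matrix(); p=np.array(s['tcp_pos'])
    g=np.r_[C0+bx*X+by*Y,z]; d=p[:2]-C0
    print('t',round(s['clock'],2),'box',np.round([d@X,d@Y,p[2]],4),'yaw',np.degrees(np.arctan2(R[1,0],R[0,0])).round(2),'tool delta',np.round(R.T@(g-p),4),'F',np.round(s['contact_force'],1),'open',round(s['opening'],4),'q6',s['joint_pos'][5])
E
python3 -c "
from h import *
to(0,.14,.15)"
```

```text
t 2.35 box [-0.1642 -0.1005  0.2316] yaw 7.33 tool delta [ 0.1643 -0.2405  0.0816] F [ 0.8 -0.7  0. ] open -0.0002 q6 2.5791313603579447
```

play_rows --commands '[[[0,0,0],-10,0],[[0,0,0],-10,0],[[0,0,0],-10,0],[[0,0,0],-10,0],[[0,0,0],-10,0],[[0,0,0],-10,0],[[0,0,0],-10,0],[[0,0,0],-10,0],[[0,0,0],-10,0],[[0,0,0],0,0]]'

```text
clock: 3.6
tcp_pos: [0.4136, -0.1242, 0.2314]
eef_rot: [2.077, 2.357, 0.0]
contact_force: [-0.8, -0.3, -0.7]
opening: 0.0
finger_force: 0.0
```

```bash
python3 -c "
from h import *
to(0,.14,.13)"
```

```text
t 3.6 box [-0.1652 -0.1021  0.2314] yaw 97.23 tool delta [0.2423 0.1649 0.1014] F [-0.8 -0.3 -0.7] open 0.0 q6 1.0058387217486484
```

play_rows --commands '[[[0.0346,0.0236,0],0,0],[[0.0346,0.0236,0],0,0],[[0.0346,0.0236,0],0,0],[[0.0346,0.0236,0],0,0],[[0.0346,0.0236,0],0,0],[[0.0346,0.0236,0],0,0],[[0.0346,0.0236,0],0,0],[[0,0,0.05],0,0],[[0,0,0.04],0,0],[[0,0,0.02],0,0]]'

```text
clock: 4.85
tcp_pos: [0.5448, 0.1371, 0.1186]
eef_rot: [-2.076, -2.354, 0.005]
contact_force: [0.3, 0.4, 0.4]
opening: 0.0001
finger_force: 0.0
```

Run:
```python
from h import *
to(0,.13,.077)
p=r.read_camera('wrist'); cv2.imwrite('pics/w1.png',p['image'])
print([(d['position'],d['p']) for d in r.recognise('cover_rib',p)[:2]])
```

```text
t 4.85 box [-0.0019  0.1405  0.1186] yaw 97.17 tool delta [-0.0104  0.002   0.0416] F [0.3 0.4 0.4] open 0.0001 q6 1.579234851892123
[([0.551, 0.1448, 0.0671], 0.93)]
```

View pics/w1.png

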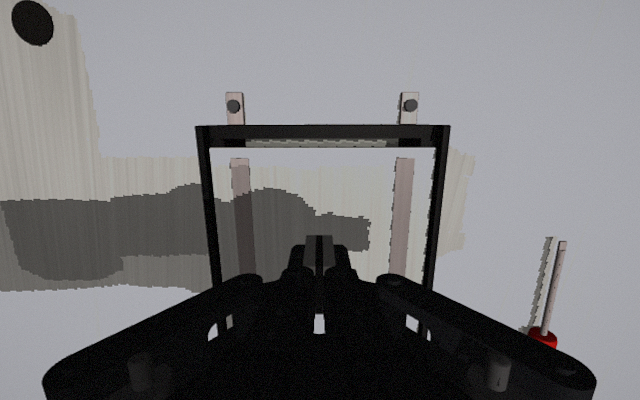

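The wrist view shows the shut fingers at (320,250), above the cover and between the end wall and the rib, which they hide. Next: lower, then push along -box y (tool -x).

play_rows --commands '[[[0,0.001,0.025],0,0],[[0,0.001,0.016],0,0],[[0,0,0],0,0],[[-0.01,0,0],0,0],[[-0.01,0,0],0,0],[[-0.01,0,0],0,0],[[-0.015,0,0],0,0],[[-0.015,0,0],0,0],[[-0.015,0,0],0,0]]'

```text
clock: 6.08
tcp_pos: [0.5587, 0.0632, 0.0812]
eef_rot: [-2.074, -2.359, -0.005]
contact_force: [0.1, 5.0, 4.1]
opening: -0.0002
finger_force: 2.7
```

```bash
python3 -c "
from h import *
to(0,-.089,.077)"
```

```text
t 6.08 box [0.0025 0.0654 0.0812] yaw 97.37 tool delta [-0.1544 -0.0027  0.0038] F [0.1 5.  4.1] open -0.0002 q6 1.4405060515464334
```

play_rows --commands '[[[-0.017,0,0],0,0],[[-0.017,0,0],0,0],[[-0.017,0,0],0,0],[[-0.017,0,0],0,0],[[-0.017,0,0],0,0],[[-0.017,0,0],0,0],[[-0.015,0,0],0,0],[[-0.012,0,0],0,0],[[-0.008,0,0],0,0],[[-0.004,0,0],0,0]]'

```text
clock: 7.32
tcp_pos: [0.5766, -0.0765, 0.0811]
eef_rot: [-2.074, -2.359, -0.005]
contact_force: [-0.5, 7.1, 4.7]
opening: -0.0
finger_force: 3.3
```

```bash
python3 -c "
from h import *
to(0,-.089,.077)"
```

```text
t 7.33 box [ 0.0026 -0.0754  0.0811] yaw 97.34 tool delta [-0.0136 -0.0026  0.0041] F [-0.5  7.1  4.7] open -0.0 q6 1.2000542239382668
```

play_rows --commands '[[[-0.006,0,0],0,0],[[-0.004,0,0],0,0],[[-0.003,0,0],0,0],[[-0.003,0,0],0,0],[[-0.002,0,0],0,0],[[0,0,0],0,0]]'

```text
clock: 8.07
tcp_pos: [0.5783, -0.0902, 0.0812]
eef_rot: [-2.068, -2.357, -0.014]
contact_force: [-0.1, 14.5, 9.0]
opening: 0.0004
finger_force: 7.9
```

```bash
python3 -c "
from h import *
to(0,-.089,.077)"
```

```text
t 8.07 box [ 0.0025 -0.0892  0.0812] yaw 97.49 tool delta [ 0.0002 -0.0025  0.0042] F [-0.1 14.5  9. ] open 0.0004 q6 1.1715452974857772
```

Force has risen, so the cover is at its stop. Back off, rise, and look at the revealed valve.

play_rows --commands '[[[0.015,0,0],0,0],[[0.01,0,0],0,0],[[0,0,-0.05],0,0],[[0,0,-0.05],0,0],[[0,0,-0.02],0,0],[[0,0,0],0,0]]'

```text
clock: 8.82
tcp_pos: [0.5765, -0.0706, 0.2021]
eef_rot: [2.072, 2.356, 0.002]
contact_force: [-0.7, -0.4, 0.0]
opening: -0.0001
finger_force: 0.0
```

Run:
```python
from h import *
to(-.045,.055,.12)
for c in ['top','scene','wrist']:
    p=r.read_camera(c)
    for n in ['marked_end','cover_rib','marked_pivot','marked_handle']:
        try: print(c,n,[(np.round([(np.array(d['position'])[:2]-C0)@X,(np.array(d['position'])[:2]-C0)@Y,d['position'][2]],3).tolist(),round(d['p'],2)) for d in r.recognise(n,p)[:2]])
        except Exception as e: print(n,e)
    if c=='scene': cv2.imwrite('pics/s2.png',cv2.resize(p['image'][120:290,215:395],None,fx=3.3,fy=3.3,interpolation=cv2.INTER_CUBIC))
```

```text
t 8.82 box [ 0.0032 -0.0696  0.2021] yaw 97.33 tool delta [ 0.1248 -0.0484  0.0816] F [-0.7 -0.4  0. ] open -0.0001 q6 1.2123251266252182
top marked_end []
top cover_rib [([0.04, -0.023, 0.069], 0.59), ([-0.019, 0.117, 0.054], 0.5)]
top marked_pivot [([-0.001, 0.104, 0.029], 0.62)]
top marked_handle [([-0.014, 0.114, 0.052], 0.48)]
scene marked_end [([-0.014, 0.109, 0.051], 0.61), ([-0.011, -0.379, 0.032], 0.26)]
scene cover_rib [([0.0, -0.112, 0.067], 0.93), ([-0.016, 0.108, 0.05], 0.72)]
scene marked_pivot [([0.0, 0.096, 0.028], 0.88)]
scene marked_handle [([-0.014, 0.106, 0.054], 0.59)]
wrist marked_end [([0.024, 0.096, 0.057], 0.76)]
wrist cover_rib [([0.003, -0.075, 0.065], 0.83)]
wrist marked_pivot [([0.007, 0.095, 0.027], 0.72)]
wrist marked_handle [([0.016, 0.094, 0.056], 0.79)]
```

View pics/s2.png

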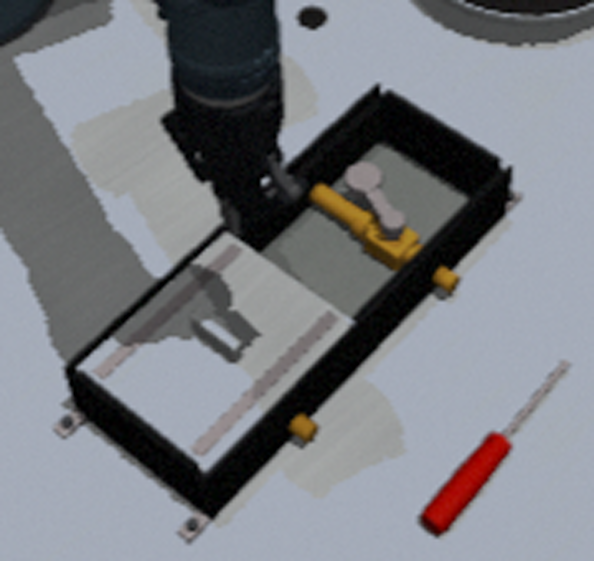

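The scene crop shows the cover at the near end with its rib at crop (225,335). The marked handle is revealed, with its disc at crop (364,178) and pivot boss at (392,220). I turn those pixels into positions.

Run:
```python
from h import *
p=r.read_camera('scene');R,t=p['R'],p['t'];K=p['intrinsics']
c=-R.T@t
for q in [(364,178),(392,220)]:
    u=np.array([215+q[0]/3.3,120+q[1]/3.3,1]); d=R.T@np.linalg.inv(K)@u
    w=c+d*(.052-c[2])/d[2]; e=w[:2]-C0; b=np.array([e@X,e@Y]); print(b, np.arctan2(b[1]-.1,.025-b[0]))
```

```text
[-0.0239881   0.11970777] 0.3824850438576093
[0.02579632 0.09879711] -2.1555668623403608
```

θ ≈ 0.39, disc near box (-29, 122) mm; the pivot measures (25.8, 98.8), matching its given place. Go to box (-35, 75) mm and lower.

play_rows --commands '[[[0.048,-0.0127,0],0,0],[[0.048,-0.0127,0],0,0],[[0.048,-0.0127,0],0,0],[[0,0,0],0,0],[[0,0,0.05],0,0],[[0,0,0.05],0,0],[[0,0,0.035],0,0],[[0,0,0.015],0,0],[[0,0,0.005],0,0],[[0,0,0],0,0]]'

```text
clock: 10.88
tcp_pos: [0.5201, 0.0678, 0.0462]
eef_rot: [2.074, 2.358, 0.002]
contact_force: [0.5, -0.7, -0.0]
opening: -0.0
finger_force: 0.0
```

```bash
python3 -c "
from h import *
to(-.035,.075,.041)"
```

```text
t 10.88 box [-0.0351  0.0749  0.0462] yaw 97.33 tool delta [0.0001 0.0001 0.0052] F [ 0.5 -0.7 -0. ] open -0.0 q6 1.4516472529389506
```

play_rows --commands '[[[0,0,0.005],0,0],[[0.01,-0.0015,0],0,0],[[0.01,-0.0015,0],0,0],[[0.009,0.001,0],0,0],[[0.009,0.001,0],0,0],[[0.008,0,0],0,0],[[0.008,0.004,0],0,0],[[0.008,0.004,0],0,0],[[0.007,0.005,0],0,0],[[0,0,0],0,0]]'

```text
clock: 12.12
tcp_pos: [0.5223, 0.139, 0.0401]
eef_rot: [-2.073, -2.36, -0.001]
contact_force: [-0.4, -0.1, -0.8]
opening: -0.0002
finger_force: 0.1
```

Run:
```python
from h import *
to(-.007,.157,.041)
p=r.read_camera('scene')
cv2.imwrite('pics/s3.png',cv2.resize(p['image'][120:290,215:395],None,fx=3.3,fy=3.3,interpolation=cv2.INTER_CUBIC))
```

```text
t 12.12 box [-0.0239  0.1452  0.0401] yaw 97.4 tool delta [ 0.0118  0.017  -0.0008] F [-0.4 -0.1 -0.8] open -0.0002 q6 1.5836825741284888
```

View pics/s3.png

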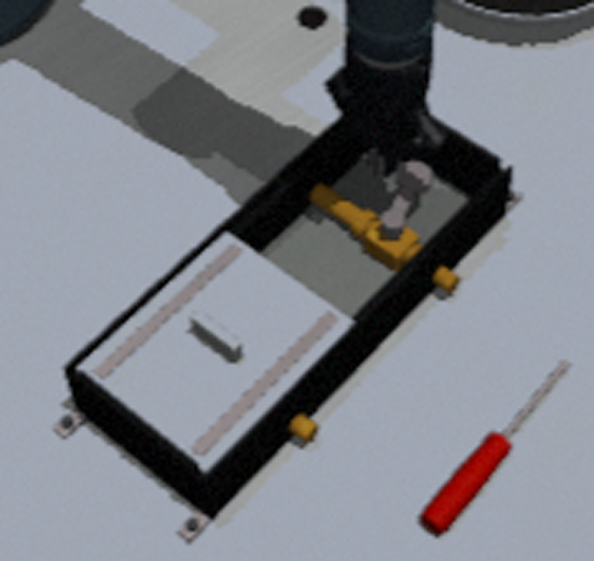

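The handle has turned well (disc at crop (412,178)) and the finger is on its -x side. Finish with the push along box +x.

play_rows --commands '[[[0.006,0.006,0],0,0],[[0.004,0.006,0],0,0],[[0.002,0.005,0],0,0],[[0,0.003,0],0,0],[[0,0.002,0],0,0],[[0,0,0],0,0]]'

```text
clock: 12.92
tcp_pos: [0.54, 0.1529, 0.0398]
eef_rot: [-2.072, -2.357, 0.004]
contact_force: [-6.0, 0.1, 4.1]
opening: 0.0
finger_force: 3.1
```

```bash
python3 -c "
from h import *
to(-.003,.157,.041)"
```

```text
t 12.93 box [-0.0046  0.1568  0.0398] yaw 97.36 tool delta [ 0.0002  0.0016 -0.0012] F [-6.   0.1  4.1] open 0.0 q6 1.6044629679458489
```

play_rows --commands '[[[0,0.002,0],0,0],[[0,0.002,0],0,0],[[0,0,0],0,0]]'

```text
clock: 13.3
tcp_pos: [0.5405, 0.153, 0.0394]
eef_rot: [-2.069, -2.354, 0.011]
contact_force: [-13.3, -0.7, 8.5]
opening: -0.0001
finger_force: 6.9
```

```bash
python3 -c "
from h import *
to(-.003,.157,.041)"
```

```text
t 13.3 box [-0.0041  0.1568  0.0394] yaw 97.38 tool delta [ 0.0002  0.0011 -0.0016] F [-13.3  -0.7   8.5] open -0.0001 q6 1.6042279612264263
```

The force rises without motion, so the handle is at its stop. Back off, rise and draw back.

play_rows --commands '[[[0,-0.01,0],0,0],[[0,-0.01,0],0,0],[[0,0,-0.03],0,0],[[0,0,-0.05],0,0],[[0,0,-0.05],0,0],[[0,0,-0.05],0,0],[[0,-0.05,0],0,0],[[0,-0.05,0],0,0],[[0,-0.03,0],0,0],[[0,0,0],0,0]]'

```text
clock: 14.55
tcp_pos: [0.3959, 0.1338, 0.2206]
eef_rot: [2.074, 2.359, 0.001]
contact_force: [1.2, 0.6, -0.4]
opening: 0.0002
finger_force: 0.0
```

Run:
```python
from h import *
to(0,0,.2)
p=r.read_camera('scene')
cv2.imwrite('pics/s4.png',cv2.resize(p['image'][120:290,215:395],None,fx=3.3,fy=3.3,interpolation=cv2.INTER_CUBIC))
```

```text
t 14.55 box [-0.15    0.1562  0.2206] yaw 97.36 tool delta [-0.1563  0.1498  0.0208] F [ 1.2  0.6 -0.4] open 0.0002 q6 1.6164485075774464
```

View pics/s4.png

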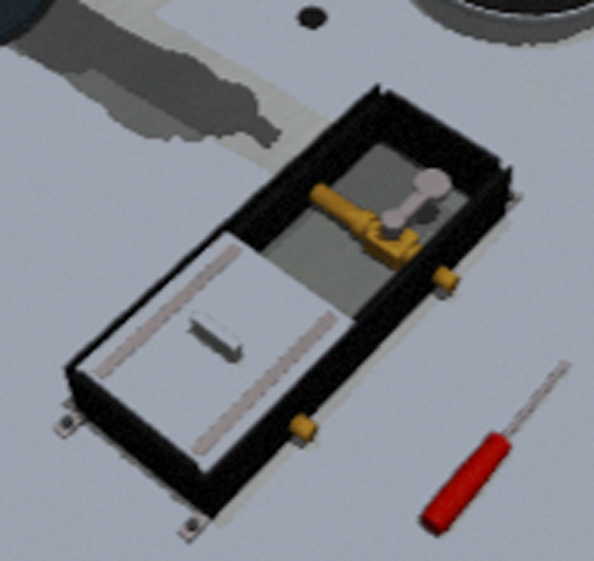

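The scene crop shows the handle, from (392,220) to (432,183), parallel to the long walls. The cover is at its end stop and the driver is where it was. I'm handing in.

```bash
python3 -c "
from h import *
print(r.close_job())"
```

```text
the job is handed in; nothing more can be done
None
```

The cover is against its far stop over the plain valve, the marked handle is shut against its stop square across its pipe, and the arm is drawn back; I handed the job in at about 14.6 s (no verdict was returned).

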